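# Blow the corner clean and hold the square home in the fence jig

### The arm

A 6-joint arm with a two-finger parallel gripper is mounted at the origin on a cart in front of the work surface, level with it; the furniture and walls round the work are solid. World frame = base frame: x ahead of the robot, y to its left, z up, the work surface at z = 0. Lengths are in m, angles in rad, forces in N, time in s.
With the tool pointing down it reaches from about 0.375 to 0.9 m from the base axis. Payload 3.1 kg.
Tool frame: the origin (TCP) lies on the centre line of the jaws, within the pads' length; the fingertips stand 14 mm ahead of it and the grasp point (between the pads) lies 5 mm behind it; z points along the fingers, y is the line along which they close (so a half turn about z gives the same grasp; the last joint's range is limited). The gripper opens to 87 mm and grips with 3 to 60 N. Pads are 19 mm wide; open, the fingers measure 117 mm over their backs; the gripper's body (75 mm by 190 mm) begins 51 mm behind the grasp point.
Start: joints at [1.087, 0.527, 1.433, -0, 1.181, -0.178], TCP at [0.188, 0.596, 0.237] pointing down, gripper open.
Joint ranges: [-3.08, 3.08], [-0.75, 2.2], [0.22, 2.44], [-1.43, 4.57], [0, 2.65], [-2.85, 2.85]. Speed limits (rad/s): [2.79, 2.79, 3.14, 3.14, 3.14, 3.14].

### API

Orientations are given as a unit quaternion [x, y, z, w].
In Python, from rig import robot gives the robot as it stands.
- The arm moves only by the tool move_arm, never from a script. Its argument "commands" is a list of rows, each an object with "hand": the finger opening in cm, from 0 to 8.7; "travel": the shift along the tool's x, y, z in cm, a list of three; "twist": the turn, a rotation vector about the tool's x, y, z in degrees, a list of three. In form: [{"hand": hand, "travel": [dx, dy, dz], "twist": [wx, wy, wz]}, ...]. A call has 1 to 5 rows; each row shifts and turns the commanded pose from where the row before left it, along the tool's axes as they then stand; what a row does not reach is not made up. A row lasts 1/12 s, in which the tool goes at most 41.7 mm and 7.16 degrees, less where a joint would pass 70% of its speed; a pose out of reach is approached as far as the arm can. A call is refused whole if a number of a shift passes 4.17 or a number of a turn 7.16, either way. A call with a gripper value outside its range is refused whole. The fingers move at their own pace and stop on an object; "force" is the grip in N (left out, the last holds). Time passes only in rows, so rows that do not move let the fingers close. It gives the time, the measured TCP pose, the force, the opening and the grip force at its end, in the units of the state.
- robot.get_obs(): the state, without advancing time (a new reading comes with each control period).
- robot.camera(name): name is "scene" or "top" or "wrist"; returns a dict with "frame" (420x560x3 uint8, red, green, blue), "fov_y" (degrees; the focal length in pixels is half the picture's height over the tangent of half this angle, whatever the lens; pixels are square), "cx", "cy" (the principal point, pixels), "extrinsics" (4x4, takes a point from camera to world coordinates); the wrist camera has in their place "T_tool_cam" (4x4, takes a point from camera to tool coordinates, whose origin is the TCP and whose axes are the flange's). Camera axes: x right, y down, z forward; pixel columns grow to the right and rows downward; lengths in m; the calibration is good to about 2 mm. The wrist camera is an equidistant fisheye: a pixel r from the principal point sees the ray r / f radians off the axis. A picture is of the moment at which its call begins: read the wrist's pose just before it. There is no depth.
- robot.hand_in(): hands the job in; it is judged then, once.
The state is a dict: "time": time; "q": joint angles; "joint_velocities": joint speeds; "joint_torque": joint torques, N m; "position": TCP position; "tool_rot": TCP orientation; "ft_force": force on the tool from outside, world axes, zero at the start; "moment": the same for the moment, N m; "grip_width": finger opening in m; "grip_force": force on a finger pad.
Only numpy, scipy, OpenCV 4.12 (cv2) and the standard library are available. Lean on these libraries where they do the work, as an engineer would, in place of code of your own. Each camera call takes 0.05 s, during which the arm holds its last target. There are 200 camera calls.

### The job

Blow the jig's corner clean first: press the spray cap of the air canister right down and let it spring up again. Then pick up the steel square by its wooden grip, lay it flat on the board of the jig, push it into the corner until both of its outer edges lie against the two fences, and finish while still holding it there, pressed steadily against both fences (do not let go). Do not ram the fences, and leave the other things on the table where they are.

Things in the scene. Friction and masses are not known exactly. Their poses are not given: they have to be found in the camera images.
- jig: Fixed corner jig: a 180 x 190 mm plywood board, 10 mm thick, lying on the table, with two low aluminium fences screwed on it that make an inside right-angled corner; the fences are smooth. Origin: on the table right below the inside corner, z up. The board reaches from x -150 to +30 mm and y -25 to +165 mm. The jig's yaw stays within 0.2 rad of the world axes.
- jig_corner (a point): The inside corner of the jig at the board's top (10 mm above the table), axes as the jig. Nothing fills the corner: the square's heel comes to lie at this very point, with the square's axes along these axes.
- fence_far: The far fence, aluminium, 18 mm thick, 11 mm high above the board, on the +x side of the corner: its inner face is the plane x = 0 of jig_corner, from y = 3 to 136 mm. Origin at jig_corner.
- fence_side: The side fence, aluminium, 18 mm thick, 11 mm high above the board, on the -y side of the corner: its inner face is the plane y = 0 of jig_corner, from x = -3 to -121 mm. Origin at jig_corner.
- square: Loose L-shaped steel square, 0.2 to 0.4 kg. Origin: its outer corner (heel), on the underside. Long leg 150 mm along +y, short leg 120 mm along -x; legs 32 mm wide, 8 mm thick. Outer edges: planes x = 0 (long) and y = 0 (short). On the long leg an upright wooden grip bar, 24 mm wide (x), 80 mm long (y), from 8 to 48 mm above the underside, centred at x -16, y +78 mm.
- square_grip (a point): Middle of the top of the square's wooden grip, 48 mm above the square's underside; axes as the square. With the square in the jig the fence tops are 11 mm above its underside, so fingertips more than 13 mm above the underside clear them.
- square_long_end (a point): End of the long leg's outer edge, on the underside.
- square_short_end (a point): End of the short leg's outer edge, on the underside.
- air_can: Air canister, bare aluminium, 52 mm in diameter, standing in a heavy 76 mm steel foot, fixed; it stands 75 to 95 mm to the -y side of the jig's corner. Origin: centre of its foot on the table.
- cap_top (a point): Centre of the top of the canister's grey sprung spray cap, 34 mm in diameter, 157 mm above the table when up. It is pressed straight down.
- air_cap (a joint): How far the spray cap is pressed down, m: 0 up, 0.006 right down. A spring returns it: 2 N to start, 5 N when right down.
- block_speck: Bystander: loose speckled ceramic block, 102 x 42 x 22 mm, right of the square. Origin: centre of the underside.
- glaze_jar3: Bystander: small pale jar with a red lid, 52 mm in diameter, 66 mm high, near the middle of the table at the front (like jars stand at the back). Origin: centre of the underside.
- slab_pebble: Bystander: loose pale speckled tile, 109 x 100 x 12 mm, right of the small jar. Origin: centre of the underside.
- glaze_jar1: Bystander: brown jar with a white lid, 58 mm in diameter, 80 mm high, to the right of the canister. Origin: centre of the underside.

How it is judged:
By the outcome, as a careful person would: the job done as asked, in the order asked, and still so for the second after the job is handed in, while the arm keeps its last pose, push and grip.
It also fails if it takes over 69 s, if anything falls off the work surface, if the arm or the gripper's body presses on something with over 40 N, if the wrist force passes 120 N, or if a joint passes its speed limit or range.

## Working session

There is one attempt and no reset: what is moved stays moved. The work goes in short steps, Python scripts to look and compute and a tool call to move; the robot and the scene stay as the last step left them, time stands still between calls to the robot, and variables do not carry over. Pictures are saved under pics/ and viewed, at most 10 in all, crops included, and the job is handed in when it is done.

Besides the shell and the picture viewer there is one more tool, called after "Call:" by a JSON object that holds its "api" and its "payload". move_arm: Moves the arm, as the interface text tells. Its arguments: {"type":"object","properties":{"commands":{"type":"array"},"force":{"type":"number"}},"required":["commands"]}

```bash
mkdir -p pics; cat > h.py <<'E'
import numpy as np, cv2
from rig import robot
from scipy.spatial.transform import Rotation as R
def ray(c,u,v):
    f=210/np.tan(np.radians(c["fov_y"]/2)); E=np.array(c["extrinsics"])
    d=E[:3,:3]@np.array([(u-c["cx"])/f,(v-c["cy"])/f,1]); return E[:3,3],d
def at_z(c,u,v,z):
    o,d=ray(c,u,v); return o+d*(z-o[2])/d[2]
def proj(c,p):
    f=210/np.tan(np.radians(c["fov_y"]/2)); E=np.array(c["extrinsics"])
    q=E[:3,:3].T@(np.array(p)-E[:3,3]); return q[:2]/q[2]*f+[c["cx"],c["cy"]]
E
python3 - <<'E'
from h import *
import pickle
d={}
for n in("top","scene"):
    c=robot.camera(n); d[n]=c; print(n,c["fov_y"],c["cx"],c["cy"],np.round(c["extrinsics"],3).tolist())
    cv2.imwrite(f"pics/{n}.png",cv2.resize(c["frame"][:,:,::-1],(800,600),interpolation=cv2.INTER_CUBIC))
pickle.dump(d,open("cams.pkl","wb"))
o=robot.get_obs();print(o)
E
```

```text
top 53.375395626157044 283.9248485746628 204.0636122833042 [[0.013, -0.991, 0.13, 0.354], [-1.0, -0.011, 0.009, -0.057], [-0.008, -0.13, -0.992, 1.237], [0.0, 0.0, 0.0, 1.0]]
scene 52.56994313604201 283.2307642726792 199.6120567147198 [[0.626, -0.319, 0.712, -0.342], [-0.78, -0.253, 0.572, -0.71], [-0.002, -0.913, -0.407, 0.599], [0.0, 0.0, 0.0, 1.0]]
{'time': 0.1, 'q': array([ 1.08648841e+00,  5.28387353e-01,  1.43378612e+00, -1.00369176e-05,
        1.18135836e+00, -1.78538987e-01]), 'joint_velocities': array([ 0.00213221, -0.00218032, -0.00137687, -0.00038726, -0.00073432,
        0.00193341]), 'joint_torque': array([-2.30919604e-04, -4.40984988e+01, -1.77149767e+01,  6.34672749e-02,
        5.33650769e-02, -4.56488181e-05]), 'position': array([0.18784221, 0.59544578, 0.23565694]), 'tool_rot': array([ 1.52287623e-01,  9.88335742e-01, -9.18336802e-04, -3.11106550e-04]), 'ft_force': array([ 0.86221479, -0.22467743, -0.67454438]), 'moment': array([-0.02393754, -0.01673917, -0.00340943]), 'grip_force': 0.0, 'grip_width': 0.08708850679462607}
```

View pics/top.png

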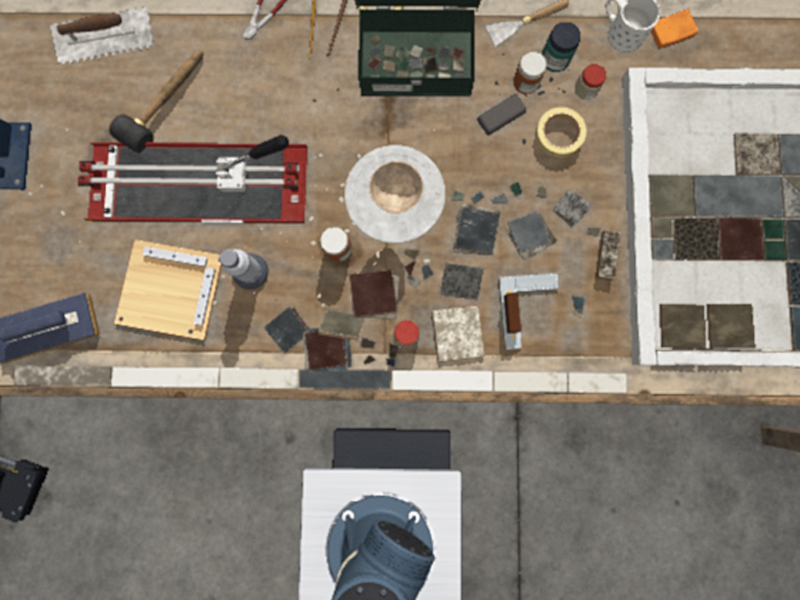

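View pics/scene.png

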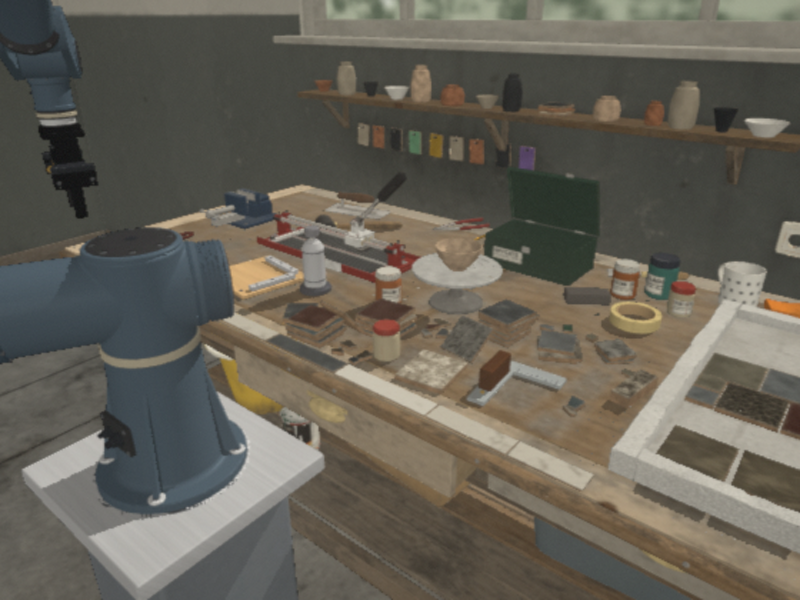

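The top view (800x600) shows the jig at about (170,290) with its corner near (212,265). The can cap is near (232,258), the small red-lidded jar at (406,332), and the square has its heel near (502,278) and its grip at (513,312). I'll zoom in on the jig and the square.

```bash
python3 - <<'E'
from h import *
import pickle
d=pickle.load(open("cams.pkl","rb"));f=d["top"]["frame"][:,:,::-1]
a=cv2.resize(f[160:245,75:195],None,fx=6,fy=6,interpolation=cv2.INTER_CUBIC)[:, :400*2]
b=cv2.resize(f[180:250,335:400],None,fx=6,fy=6,interpolation=cv2.INTER_CUBIC)
cv2.imwrite("pics/jig.png",a);
cv2.imwrite("pics/sq.png",b)
c=d["top"]
for n,u,v,z in [("jar3",406,332,.066),("can cap",232,258,.157),("corner",208,266,.021),("heel",502,278,.008),("short",557,275,.008),("long",506,348,.008),("grip",513,307,.048)]: print(n,at_z(c,u*.7,v*.7,z).round(3))
w=robot.camera("wrist");print(w["fov_y"],w["cx"],w["cy"],np.round(w["T_tool_cam"],4).tolist())
E
```

```text
jar3 [ 0.427 -0.048  0.066]
can cap [0.553 0.274 0.157]
corner [0.561 0.365 0.021]
heel [ 0.545 -0.245  0.008]
short [ 0.553 -0.36   0.008]
long [ 0.4   -0.252  0.008]
grip [ 0.48  -0.261  0.048]
65.70646984690485 280.8102202759645 204.78145018900662 [[-0.0002, -0.9547, -0.2976, 0.0818], [1.0, -0.0004, 0.0006, -0.0011], [-0.0007, -0.2976, 0.9547, -0.148], [0.0, 0.0, 0.0, 1.0]]
```

View pics/jig.png

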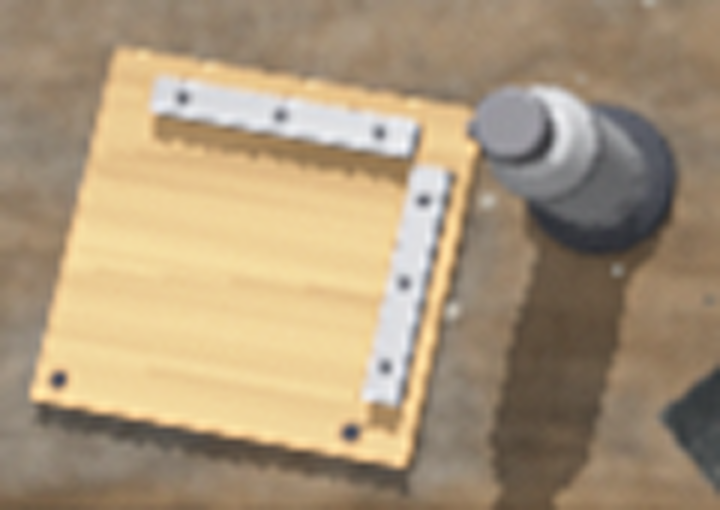

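View pics/sq.png

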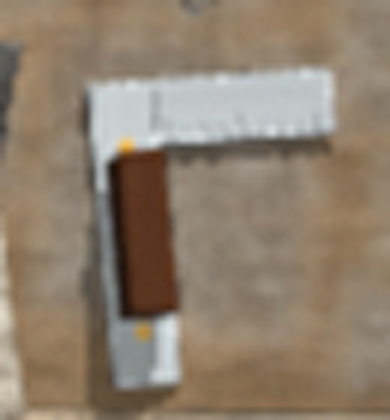

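The crops show all four board corners, both fence tops, the cap's top centred at (512,124) in the jig crop, and the square's leg ends and grip top. I'll fit poses to these by least squares.

```bash
cat > fit.py <<'E'
from h import *
import pickle
from scipy.optimize import least_squares
c=pickle.load(open("cams.pkl","rb"))["top"]
def fit(L,off,x0):
    P=np.array([l[2:] for l in L])/1000.; U=(np.array([l[:2] for l in L])+.5)/6-.5+off
    def r(p):
        Rz=R.from_euler("z",p[2]).as_matrix()
        return np.concatenate([proj(c,Rz@q+[p[0],p[1],0])-u for q,u in zip(P,U)])
    s=least_squares(r,x0,loss="soft_l1"); print(s.x.round(4)); print(s.fun.reshape(-1,2).round(1).tolist()); return s.x
J=[(117,47,30,165,10),(478,103,30,-25,10),(33,400,-150,165,10),(405,467,-150,-25,10),(157,77,18,136,21),(418,122,18,3,21),(412,157,0,3,21),(152,115,0,136,21),(415,167,-3,0,21),(452,172,-3,-18,21),(365,400,-121,0,21),(400,404,-121,-18,21)]
S=[(88,85,0,0,8),(330,70,-120,0,8),(333,130,-120,32,8),(117,388,0,150,8),(180,383,-32,150,8),(110,152,-4,38,48),(165,150,-28,38,48),(178,308,-28,118,48),(122,317,-4,118,48)]
if __name__=="__main__":
    j=fit(J,[75,160],[.56,.365,-.1]); s=fit(S,[335,180],[.545,-.245,1.6])
    Rs=R.from_euler("z",s[2]).as_matrix(); print("grip",(Rs@[-.016,.078,.048]+[s[0],s[1],0]).round(4))
    Rj=R.from_euler("z",j[2]).as_matrix(); print("grip goal",(Rj@[-.016,.078,.058]+[j[0],j[1],0]).round(4))
    cap=at_z(c,512.5/6-.5+75,124.5/6-.5+160,.157); print("cap",cap.round(4),"in jig",(Rj.T@(cap-[j[0],j[1],0])).round(4))
    o=robot.get_obs(); print(R.from_quat(o["tool_rot"]).as_matrix().round(3).tolist())
E
python3 fit.py
```

```text
[ 0.562   0.3696 -0.1603]
[[-0.2, 0.2], [1.3, 1.5], [-0.1, 0.2], [0.6, 0.1], [0.0, -0.1], [0.1, -0.1], [-0.2, -0.0], [-0.5, -0.6], [0.1, -0.5], [-0.2, -0.3], [-0.3, -0.2], [-0.1, 0.2]]
[ 0.5475 -0.2381  1.6515]
[[-0.3, -0.0], [-0.4, -0.3], [0.2, 0.4], [-0.6, 0.0], [-0.2, 0.1], [0.6, -0.4], [-0.2, -0.6], [0.2, 0.9], [1.1, -0.0]]
grip [ 0.471  -0.2603  0.048 ]
grip goal [0.5587 0.4491 0.058 ]
cap [0.5543 0.2808 0.157 ] in jig [ 0.0065 -0.0889  0.157 ]
[[-0.954, 0.301, -0.001], [0.301, 0.954, -0.001], [0.0, -0.002, -1.0]]
```

Call:
{"api": "move_arm", "payload": {"commands": [{"hand":0,"travel":[-3.7,-1.58,0],"twist":[0,0,0]},{"hand":0,"travel":[-3.7,-1.58,0],"twist":[0,0,0]},{"hand":0,"travel":[-3.7,-1.58,0],"twist":[0,0,0]},{"hand":0,"travel":[-3.7,-1.58,0],"twist":[0,0,0]},{"hand":0,"travel":[-3.7,-1.58,0],"twist":[0,0,0]}], "force": 20}}

```text
time: 0.57
position: [0.3415, 0.4636, 0.2363]
tool_rot: [0.152, 0.988, -0.0, -0.0]
ft_force: [0.6, 0.3, 0.0]
grip_width: 0.0618
grip_force: 0.0
```

Call:
{"api": "move_arm", "payload": {"commands": [{"hand":0,"travel":[-3.7,-1.58,0],"twist":[0,0,0]},{"hand":0,"travel":[-3.7,-1.58,0],"twist":[0,0,0]},{"hand":0,"travel":[-3.7,-1.58,0],"twist":[0,0,0]},{"hand":0,"travel":[-3.7,-1.58,0],"twist":[0,0,0]},{"hand":0,"travel":[-3.7,-1.58,0],"twist":[0,0,0]}]}}

```text
time: 0.98
position: [0.4944, 0.3323, 0.2363]
tool_rot: [0.152, 0.988, -0.0, -0.0]
ft_force: [-0.2, 0.9, 0.1]
grip_width: 0.0285
grip_force: 0.0
```

Call:
{"api": "move_arm", "payload": {"commands": [{"hand":0,"travel":[-3.7,-1.58,0],"twist":[0,0,0]},{"hand":0,"travel":[-3.7,-1.58,0],"twist":[0,0,0]},{"hand":0,"travel":[0,0,0],"twist":[0,0,0]},{"hand":0,"travel":[0,0,0],"twist":[0,0,0]},{"hand":0,"travel":[0,0,0],"twist":[0,0,0]}]}}

```text
time: 1.4
position: [0.5538, 0.2813, 0.236]
tool_rot: [0.153, 0.988, -0.0, -0.001]
ft_force: [0.1, 0.2, -0.5]
grip_width: 0.0016
grip_force: 0.0
```

Call:
{"api": "move_arm", "payload": {"commands": [{"hand":0,"travel":[0,0,2.0],"twist":[0,0,0]},{"hand":0,"travel":[0,0,2.0],"twist":[0,0,0]},{"hand":0,"travel":[0,0,1.5],"twist":[0,0,0]},{"hand":0,"travel":[0,0,0.5],"twist":[0,0,0]},{"hand":0,"travel":[0,0,0],"twist":[0,0,0]}]}}

```text
time: 1.82
position: [0.5521, 0.2824, 0.1751]
tool_rot: [0.151, 0.988, -0.001, -0.002]
ft_force: [0.7, -0.8, -0.5]
grip_width: 0.0007
grip_force: 0.0
```

Call:
{"api": "move_arm", "payload": {"commands": [{"hand":0,"travel":[0,0,0.2],"twist":[0,0,0]},{"hand":0,"travel":[0,0,0.2],"twist":[0,0,0]},{"hand":0,"travel":[0,0,0.2],"twist":[0,0,0]},{"hand":0,"travel":[0,0,0.2],"twist":[0,0,0]},{"hand":0,"travel":[0,0,0],"twist":[0,0,0]}]}}

```text
time: 2.23
position: [0.555, 0.282, 0.1693]
tool_rot: [0.152, 0.988, 0.001, 0.001]
ft_force: [-0.7, 1.2, 2.6]
grip_width: 0.0005
grip_force: 1.4
```

Call:
{"api": "move_arm", "payload": {"commands": [{"hand":0,"travel":[0,0,0.15],"twist":[0,0,0]},{"hand":0,"travel":[0,0,0],"twist":[0,0,0]}]}}

```text
time: 2.4
position: [0.555, 0.282, 0.1676]
tool_rot: [0.152, 0.988, 0.001, 0.001]
ft_force: [-0.3, 1.3, 3.8]
grip_width: 0.0003
grip_force: 1.9
```

Contact with the spring. I'll keep going in 1 mm steps until the force rises past the spring's 5 N.

Call:
{"api": "move_arm", "payload": {"commands": [{"hand":0,"travel":[0,0,0.1],"twist":[0,0,0]},{"hand":0,"travel":[0,0,0.1],"twist":[0,0,0]},{"hand":0,"travel":[0,0,0],"twist":[0,0,0]}]}}

```text
time: 2.65
position: [0.555, 0.282, 0.1655]
tool_rot: [0.152, 0.988, 0.001, 0.001]
ft_force: [0.2, 2.3, 4.9]
grip_width: 0.0007
grip_force: 2.4
```

Call:
{"api": "move_arm", "payload": {"commands": [{"hand":0,"travel":[0,0,0.1],"twist":[0,0,0]},{"hand":0,"travel":[0,0,0],"twist":[0,0,0]}]}}

```text
time: 2.82
position: [0.555, 0.282, 0.1654]
tool_rot: [0.152, 0.988, 0.001, 0.001]
ft_force: [-1.9, 2.1, 9.9]
grip_width: 0.0006
grip_force: 4.6
```

Call:
{"api": "move_arm", "payload": {"commands": [{"hand":0,"travel":[0,0,0.1],"twist":[0,0,0]},{"hand":0,"travel":[0,0,0],"twist":[0,0,0]}]}}

```text
time: 2.98
position: [0.555, 0.282, 0.1653]
tool_rot: [0.152, 0.988, 0.001, 0.001]
ft_force: [-3.1, 1.6, 14.1]
grip_width: 0.0001
grip_force: 6.8
```

Call:
{"api": "move_arm", "payload": {"commands": [{"hand":0,"travel":[0,0,0],"twist":[0,0,0]},{"hand":0,"travel":[0,0,-0.5],"twist":[0,0,0]},{"hand":0,"travel":[0,0,-0.7],"twist":[0,0,0]},{"hand":0,"travel":[0,0,-2.5],"twist":[0,0,0]},{"hand":0,"travel":[0,0,-3.5],"twist":[0,0,0]}]}}

```text
time: 3.4
position: [0.5516, 0.2798, 0.2317]
tool_rot: [0.152, 0.988, -0.003, -0.005]
ft_force: [1.1, -0.4, -0.3]
grip_width: 0.0006
grip_force: 0.0
```

Call:
{"api": "move_arm", "payload": {"commands": [{"hand":8.7,"travel":[0,0,-0.5],"twist":[0,0,-5.5]},{"hand":8.7,"travel":[0,0,0],"twist":[0,0,-5.5]},{"hand":8.7,"travel":[0,0,0],"twist":[0,0,-5.5]},{"hand":8.7,"travel":[0,0,0],"twist":[0,0,-5.5]}]}}

```text
time: 3.73
position: [0.5538, 0.2806, 0.2395]
tool_rot: [-0.041, 0.999, -0.001, -0.001]
ft_force: [-0.1, 0.2, 0.3]
grip_width: 0.0195
grip_force: 0.0
```

Call:
{"api": "move_arm", "payload": {"commands": [{"hand":8.7,"travel":[0.9,-3.8,0],"twist":[0,0,0]},{"hand":8.7,"travel":[0.9,-3.8,0],"twist":[0,0,0]},{"hand":8.7,"travel":[0.9,-3.8,0],"twist":[0,0,0]},{"hand":8.7,"travel":[0.9,-3.8,0],"twist":[0,0,0]},{"hand":8.7,"travel":[0.9,-3.8,0],"twist":[0,0,0]}]}}

```text
time: 4.15
position: [0.5229, 0.0865, 0.2393]
tool_rot: [-0.04, 0.999, -0.001, -0.001]
ft_force: [-0.1, 0.1, 0.8]
grip_width: 0.0529
grip_force: 0.0
```

Call:
{"api": "move_arm", "payload": {"commands": [{"hand":8.7,"travel":[0.9,-3.8,0],"twist":[0,0,0]},{"hand":8.7,"travel":[0.9,-3.8,0],"twist":[0,0,0]},{"hand":8.7,"travel":[0.9,-3.8,0],"twist":[0,0,0]},{"hand":8.7,"travel":[0.9,-3.8,0],"twist":[0,0,0]},{"hand":8.7,"travel":[0.9,-3.8,0],"twist":[0,0,0]}]}}

```text
time: 4.57
position: [0.4926, -0.1063, 0.2394]
tool_rot: [-0.039, 0.999, 0.0, -0.001]
ft_force: [1.1, 0.1, -0.7]
grip_width: 0.0832
grip_force: 0.0
```

Call:
{"api": "move_arm", "payload": {"commands": [{"hand":8.7,"travel":[0.9,-3.8,0],"twist":[0,0,0]},{"hand":8.7,"travel":[0.9,-3.8,0],"twist":[0,0,0]},{"hand":8.7,"travel":[0.9,-3.8,0],"twist":[0,0,0]},{"hand":8.7,"travel":[0,0,0],"twist":[0,0,0]},{"hand":8.7,"travel":[0,0,0],"twist":[0,0,0]}]}}

```text
time: 4.98
position: [0.4751, -0.2223, 0.2393]
tool_rot: [-0.037, 0.999, 0.0, -0.001]
ft_force: [-0.5, 0.6, 0.6]
grip_width: 0.0869
grip_force: 0.0
```

```bash
cat >> h.py <<'E'
def wpose(o,w):
    T=np.eye(4);T[:3,:3]=R.from_quat(o["tool_rot"]).as_matrix();T[:3,3]=o["position"];return T@np.array(w["T_tool_cam"])
def wproj(E,w,p):
    f=210/np.tan(np.radians(w["fov_y"]/2)); q=E[:3,:3].T@(np.array(p)-E[:3,3])
    s=np.hypot(q[0],q[1]); return q[:2]/s*f*np.arctan2(s,q[2])+[w["cx"],w["cy"]]
def shot(name,pts=[]):
    import pickle
    o=robot.get_obs();w=robot.camera("wrist");pickle.dump((o,w),open(f"{name}.pkl","wb"))
    im=cv2.resize(w["frame"][:,:,::-1],(800,600),interpolation=cv2.INTER_CUBIC);E=wpose(o,w)
    for p in pts:
        u=(wproj(E,w,p)+.5)/.7-.5; cv2.drawMarker(im,tuple(int(round(x)) for x in u),(0,255,0),0,9,1); print(u.round(0).tolist())
    cv2.imwrite(f"pics/{name}.png",im); return o
E
python3 - <<'E'
from h import *
import fit
s=[.5475,-.2381,1.6515];Rs=R.from_euler("z",s[2]).as_matrix()
shot("w1",[Rs@(np.array(l[2:])/1000)+[s[0],s[1],0] for l in fit.S])
E
```

```text
[378.0, 331.0]
[248.0, 331.0]
[244.0, 298.0]
[375.0, 157.0]
[335.0, 158.0]
[370.0, 305.0]
[339.0, 305.0]
[335.0, 202.0]
[367.0, 201.0]
```

View pics/w1.png

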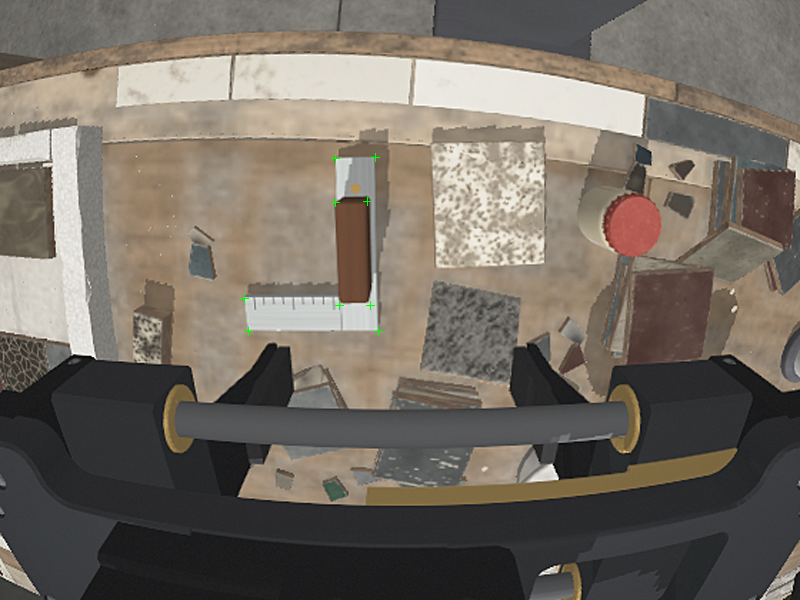

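The overlaid fit points match the square in the wrist view to within 1–2 mm (heel at (378,331), grip at (353,250)). Descending.

Call:
{"api": "move_arm", "payload": {"commands": [{"hand":8.7,"travel":[0.3,-3.75,0],"twist":[0,0,-0.4]},{"hand":8.7,"travel":[0,0,3.5],"twist":[0,0,0]},{"hand":8.7,"travel":[0,0,3.5],"twist":[0,0,0]},{"hand":8.7,"travel":[0,0,3.5],"twist":[0,0,0]},{"hand":8.7,"travel":[0,0,3],"twist":[0,0,0]}]}}

```text
time: 5.45
position: [0.4756, -0.2552, 0.1032]
tool_rot: [-0.044, 0.999, 0.001, -0.001]
ft_force: [-0.8, -0.3, 0.2]
grip_width: 0.0869
grip_force: 0.0
```

Call:
{"api": "move_arm", "payload": {"commands": [{"hand":8.7,"travel":[0,0,2],"twist":[0,0,0]},{"hand":8.7,"travel":[0,0,2],"twist":[0,0,0]},{"hand":8.7,"travel":[0,0,1.5],"twist":[0,0,0]},{"hand":8.7,"travel":[0,0,1],"twist":[0,0,0]},{"hand":8.7,"travel":[0,0,0],"twist":[0,0,0]}]}}

```text
time: 5.87
position: [0.4753, -0.2552, 0.0381]
tool_rot: [-0.044, 0.999, 0.002, -0.002]
ft_force: [0.3, 0.1, -0.4]
grip_width: 0.0871
grip_force: 0.0
```

Call:
{"api": "move_arm", "payload": {"commands": [{"hand":8.7,"travel":[0,-0.48,0.6],"twist":[0,0,0]},{"hand":3.5,"travel":[0,0,0],"twist":[0,0,0]},{"hand":3.0,"travel":[0,0,0],"twist":[0,0,0]},{"hand":2.6,"travel":[0,0,0],"twist":[0,0,0]},{"hand":2.0,"travel":[0,0,0],"twist":[0,0,0]}], "force": 10}}

```text
time: 6.28
position: [0.477, -0.2628, 0.0348]
tool_rot: [-0.043, 0.999, -0.0, 0.001]
ft_force: [-0.5, 0.2, -0.2]
grip_width: 0.068
grip_force: 0.0
```

Call:
{"api": "move_arm", "payload": {"commands": [{"hand":0,"travel":[0,0,0],"twist":[0,0,0]},{"hand":0,"travel":[0,0,0],"twist":[0,0,0]},{"hand":0,"travel":[0,0,0],"twist":[0,0,0]},{"hand":0,"travel":[0,0,0],"twist":[0,0,0]},{"hand":0,"travel":[0,0,0],"twist":[0,0,0]}]}}

```text
time: 6.7
position: [0.4767, -0.2625, 0.0341]
tool_rot: [-0.043, 0.999, -0.0, 0.0]
ft_force: [-0.3, 0.4, -0.8]
grip_width: 0.0348
grip_force: 0.0
```

Call:
{"api": "move_arm", "payload": {"commands": [{"hand":0,"travel":[0,0,0],"twist":[0,0,0]},{"hand":0,"travel":[0,0,0],"twist":[0,0,0]},{"hand":0,"travel":[0,0,0],"twist":[0,0,0]},{"hand":0,"travel":[0,0,0],"twist":[0,0,0]},{"hand":0,"travel":[0,0,0],"twist":[0,0,0]}], "force": 45}}

```text
time: 7.12
position: [0.4763, -0.2618, 0.034]
tool_rot: [-0.043, 0.999, 0.001, -0.0]
ft_force: [-1.4, 3.3, 2.6]
grip_width: 0.0235
grip_force: 45.0
```

Gripped at 23.5 mm, close to the 24 mm bar. Next I'll lift high enough to clear the can, then carry it across.

Call:
{"api": "move_arm", "payload": {"commands": [{"hand":0,"travel":[0,0,-0.5],"twist":[0,0,0]},{"hand":0,"travel":[0,0,-1.5],"twist":[0,0,0]},{"hand":0,"travel":[0,0,-3],"twist":[0,0,0]},{"hand":0,"travel":[0,0,-4],"twist":[0,0,0]},{"hand":0,"travel":[0,0,-4],"twist":[0,0,0]}]}}

```text
time: 7.53
position: [0.4759, -0.2624, 0.1644]
tool_rot: [-0.042, 0.999, 0.001, -0.001]
ft_force: [1.4, 0.1, -2.3]
grip_width: 0.0239
grip_force: 45.0
```

Call:
{"api": "move_arm", "payload": {"commands": [{"hand":0,"travel":[0,0,-4],"twist":[0,0,0]},{"hand":0,"travel":[0,0,-4],"twist":[0,0,0]},{"hand":0,"travel":[0,0,-3],"twist":[0,0,0]},{"hand":0,"travel":[0,0,-1],"twist":[0,0,0]},{"hand":0,"travel":[0,0,0],"twist":[0,0,0]}]}}

```text
time: 7.95
position: [0.478, -0.2639, 0.2869]
tool_rot: [-0.042, 0.999, -0.003, 0.003]
ft_force: [-0.2, 0.2, -1.6]
grip_width: 0.0237
grip_force: 45.0
```

Call:
{"api": "move_arm", "payload": {"commands": [{"hand":0,"travel":[-0.3,1.8,0],"twist":[0,0,0]},{"hand":0,"travel":[-0.65,3.6,0],"twist":[0,0,0]},{"hand":0,"travel":[-0.65,3.6,0],"twist":[0,0,0]},{"hand":0,"travel":[-0.65,3.6,0],"twist":[0,0,0]},{"hand":0,"travel":[-0.65,3.6,0],"twist":[0,0,0]}]}}

```text
time: 8.37
position: [0.49, -0.0967, 0.2807]
tool_rot: [-0.042, 0.999, 0.001, -0.003]
ft_force: [1.6, -0.1, -2.1]
grip_width: 0.0234
grip_force: 45.0
```

Call:
{"api": "move_arm", "payload": {"commands": [{"hand":0,"travel":[-0.65,3.6,0],"twist":[0,0,0]},{"hand":0,"travel":[-0.65,3.6,0],"twist":[0,0,0]},{"hand":0,"travel":[-0.65,3.6,0],"twist":[0,0,0]},{"hand":0,"travel":[-0.65,3.6,0],"twist":[0,0,0]},{"hand":0,"travel":[-0.65,3.6,0],"twist":[0,0,0]}]}}

```text
time: 8.78
position: [0.5071, 0.0852, 0.2807]
tool_rot: [-0.042, 0.999, 0.0, -0.003]
ft_force: [0.4, 0.4, -2.4]
grip_width: 0.0239
grip_force: 45.0
```

Call:
{"api": "move_arm", "payload": {"commands": [{"hand":0,"travel":[-0.65,3.6,0],"twist":[0,0,0]},{"hand":0,"travel":[-0.65,3.6,0],"twist":[0,0,0]},{"hand":0,"travel":[-0.65,3.6,0],"twist":[0,0,0]},{"hand":0,"travel":[-0.65,3.6,0],"twist":[0,0,0]},{"hand":0,"travel":[-0.65,3.6,0],"twist":[0,0,0]}]}}

```text
time: 9.2
position: [0.5243, 0.2668, 0.2801]
tool_rot: [-0.043, 0.999, -0.001, -0.003]
ft_force: [1.0, 0.2, -2.7]
grip_width: 0.0236
grip_force: 45.0
```

Call:
{"api": "move_arm", "payload": {"commands": [{"hand":0,"travel":[-0.65,3.6,0],"twist":[0,0,0]},{"hand":0,"travel":[-0.65,3.6,0],"twist":[0,0,0]},{"hand":0,"travel":[-0.65,3.6,0],"twist":[0,0,0]},{"hand":0,"travel":[-0.65,3.6,0],"twist":[0,0,0]},{"hand":0,"travel":[-0.65,3.6,0],"twist":[0,0,0]}]}}

```text
time: 9.62
position: [0.5417, 0.4486, 0.2792]
tool_rot: [-0.042, 0.999, -0.002, -0.003]
ft_force: [1.0, 0.0, -3.1]
grip_width: 0.024
grip_force: 45.0
```

Call:
{"api": "move_arm", "payload": {"commands": [{"hand":0,"travel":[0,0,0],"twist":[0,0,3]},{"hand":0,"travel":[0,0,0],"twist":[0,0,7]},{"hand":0,"travel":[0,0,0],"twist":[0,0,7]},{"hand":0,"travel":[0,0,0],"twist":[0,0,7]},{"hand":0,"travel":[0,0,0],"twist":[0,0,7]}]}}

```text
time: 10.03
position: [0.5418, 0.447, 0.2789]
tool_rot: [0.229, 0.973, -0.003, -0.003]
ft_force: [0.2, -0.1, -2.5]
grip_width: 0.0233
grip_force: 45.0
```

Call:
{"api": "move_arm", "payload": {"commands": [{"hand":0,"travel":[0,0,0],"twist":[0,0,7]},{"hand":0,"travel":[0,0,0],"twist":[0,0,7]},{"hand":0,"travel":[0,0,0],"twist":[0,0,7]},{"hand":0,"travel":[0,0,0],"twist":[0,0,7]},{"hand":0,"travel":[0,0,0],"twist":[0,0,7]}]}}

```text
time: 10.45
position: [0.5419, 0.4467, 0.279]
tool_rot: [0.511, 0.859, -0.003, -0.002]
ft_force: [-0.0, 0.4, -2.5]
grip_width: 0.0233
grip_force: 45.0
```

Call:
{"api": "move_arm", "payload": {"commands": [{"hand":0,"travel":[0,0,0],"twist":[0,0,7]},{"hand":0,"travel":[0,0,0],"twist":[0,0,7]},{"hand":0,"travel":[0,0,0],"twist":[0,0,7]},{"hand":0,"travel":[0,0,0],"twist":[0,0,7]},{"hand":0,"travel":[0,0,0],"twist":[0,0,7]}]}}

```text
time: 10.87
position: [0.542, 0.4467, 0.2791]
tool_rot: [0.746, 0.666, -0.003, -0.001]
ft_force: [0.5, 0.7, -1.9]
grip_width: 0.0235
grip_force: 45.0
```

Call:
{"api": "move_arm", "payload": {"commands": [{"hand":0,"travel":[0,0,0],"twist":[0,0,3]},{"hand":0,"travel":[0,0,0],"twist":[0,0,0]},{"hand":0,"travel":[0,0,0],"twist":[0,0,0]}]}}

```text
time: 11.12
position: [0.5422, 0.4469, 0.2803]
tool_rot: [0.761, 0.649, -0.003, -0.0]
ft_force: [0.4, 0.3, -2.8]
grip_width: 0.0234
grip_force: 45.0
```

Call:
{"api": "move_arm", "payload": {"commands": [{"hand":0,"travel":[1.8,-0.2,0],"twist":[0,0,0]},{"hand":0,"travel":[0,0,3.5],"twist":[0,0,0]},{"hand":0,"travel":[0,0,4],"twist":[0,0,0]},{"hand":0,"travel":[0,0,4],"twist":[0,0,0]},{"hand":0,"travel":[0,0,4],"twist":[0,0,0]}]}}

```text
time: 11.53
position: [0.5433, 0.4655, 0.1263]
tool_rot: [0.761, 0.649, -0.0, 0.0]
ft_force: [0.7, 0.3, -3.7]
grip_width: 0.0239
grip_force: 45.0
```

Call:
{"api": "move_arm", "payload": {"commands": [{"hand":0,"travel":[0,0,3],"twist":[0,0,0]},{"hand":0,"travel":[0,0,2],"twist":[0,0,0]},{"hand":0,"travel":[0,0,1],"twist":[0,0,0]},{"hand":0,"travel":[0,0,0],"twist":[0,0,0]},{"hand":0,"travel":[0,0,0],"twist":[0,0,0]}]}}

```text
time: 11.95
position: [0.5441, 0.4658, 0.0686]
tool_rot: [0.761, 0.649, -0.0, -0.0]
ft_force: [0.6, 0.1, -1.6]
grip_width: 0.0234
grip_force: 45.0
```

```bash
python3 - <<'E'
from h import *
import fit
s=[.562,.3696,-.1603];Rs=R.from_euler("z",s[2]).as_matrix()
o=shot("w2",[Rs@(np.array(l[2:])/1000)+[s[0],s[1],0] for l in fit.J])
c=robot.camera("top")["frame"][150:250,75:200,::-1]
cv2.imwrite("pics/t2.png",cv2.resize(c,None,fx=6,fy=6,interpolation=cv2.INTER_CUBIC))
print(o["position"],o["tool_rot"])
E
```

```text
[541.0, 175.0]
[505.0, 504.0]
[160.0, 181.0]
[214.0, 496.0]
[518.0, 241.0]
[494.0, 483.0]
[462.0, 484.0]
[478.0, 240.0]
[456.0, 488.0]
[454.0, 511.0]
[246.0, 482.0]
[251.0, 505.0]
[0.54405588 0.46581142 0.06859377] [ 7.60927460e-01  6.48836915e-01 -2.41348336e-04 -3.08801049e-05]
```

View pics/w2.png

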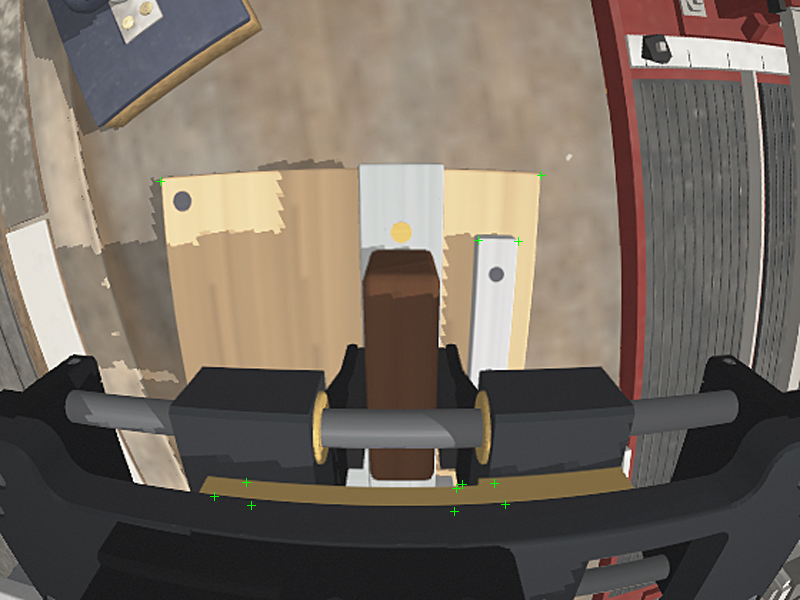

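The fitted jig points match the wrist view to about 1–2 mm: board corners at (160,181) and (541,175), fence end near (475,240). The long leg's edge, at column 444, is parallel to the far fence. Lowering onto the board.

Call:
{"api": "move_arm", "payload": {"commands": [{"hand":0,"travel":[0,0,1],"twist":[0,0,0]},{"hand":0,"travel":[0,0,0.7],"twist":[0,0,0]},{"hand":0,"travel":[0,0,0.4],"twist":[0,0,0]},{"hand":0,"travel":[0,0,0],"twist":[0,0,0]},{"hand":0,"travel":[0,0,0],"twist":[0,0,0]}]}}

```text
time: 12.47
position: [0.5435, 0.4656, 0.0476]
tool_rot: [0.761, 0.649, -0.001, -0.0]
ft_force: [-0.3, 0.5, -2.6]
grip_width: 0.024
grip_force: 45.0
```

Call:
{"api": "move_arm", "payload": {"commands": [{"hand":0,"travel":[0,0,0.1],"twist":[0,0,0]},{"hand":0,"travel":[0,0,0.1],"twist":[0,0,0]},{"hand":0,"travel":[0,0,0.1],"twist":[0,0,0]},{"hand":0,"travel":[0,0,0],"twist":[0,0,0]},{"hand":0,"travel":[0,0,0],"twist":[0,0,0]}]}}

```text
time: 12.88
position: [0.5439, 0.4658, 0.0451]
tool_rot: [0.761, 0.649, -0.0, -0.0]
ft_force: [-0.8, 0.2, -2.6]
grip_width: 0.0238
grip_force: 45.0
```

Call:
{"api": "move_arm", "payload": {"commands": [{"hand":0,"travel":[0,0,0.1],"twist":[0,0,0]},{"hand":0,"travel":[0,0,0],"twist":[0,0,0]},{"hand":0,"travel":[0,0,0],"twist":[0,0,0]}]}}

```text
time: 13.13
position: [0.544, 0.4658, 0.0441]
tool_rot: [0.761, 0.649, 0.0, 0.0]
ft_force: [0.5, 0.3, -2.5]
grip_width: 0.0231
grip_force: 45.0
```

Call:
{"api": "move_arm", "payload": {"commands": [{"hand":0,"travel":[0,0,0.1],"twist":[0,0,0]},{"hand":0,"travel":[0,0,0],"twist":[0,0,0]},{"hand":0,"travel":[0,0,0],"twist":[0,0,0]}]}}

```text
time: 13.38
position: [0.544, 0.4659, 0.0441]
tool_rot: [0.761, 0.649, 0.0, 0.0]
ft_force: [-1.7, -1.6, 4.7]
grip_width: 0.0237
grip_force: 45.0
```

The square is flat on the board. I'll slide toward the far fence first (+tool y).

Call:
{"api": "move_arm", "payload": {"commands": [{"hand":0,"travel":[0,0.4,0],"twist":[0,0,0]},{"hand":0,"travel":[0,0.4,0],"twist":[0,0,0]},{"hand":0,"travel":[0,0.3,0],"twist":[0,0,0]},{"hand":0,"travel":[0,0.1,0],"twist":[0,0,0]},{"hand":0,"travel":[0,0,0],"twist":[0,0,0]}]}}

```text
time: 13.8
position: [0.5546, 0.4646, 0.0441]
tool_rot: [0.761, 0.648, -0.001, -0.001]
ft_force: [-5.2, 0.2, 5.8]
grip_width: 0.0235
grip_force: 45.0
```

Call:
{"api": "move_arm", "payload": {"commands": [{"hand":0,"travel":[0,0.1,0],"twist":[0,0,0]},{"hand":0,"travel":[0,0.1,0],"twist":[0,0,0]},{"hand":0,"travel":[0,0,0],"twist":[0,0,0]}]}}

```text
time: 14.05
position: [0.556, 0.4644, 0.0441]
tool_rot: [0.761, 0.649, -0.001, -0.001]
ft_force: [-4.3, 0.6, 7.2]
grip_width: 0.024
grip_force: 45.0
```

Call:
{"api": "move_arm", "payload": {"commands": [{"hand":0,"travel":[0,0.1,0],"twist":[0,0,0]},{"hand":0,"travel":[0,0.1,0],"twist":[0,0,0]},{"hand":0,"travel":[0,0,0],"twist":[0,0,0]}]}}

```text
time: 14.3
position: [0.5581, 0.4641, 0.0441]
tool_rot: [0.761, 0.649, -0.001, -0.001]
ft_force: [-4.7, 0.5, 6.6]
grip_width: 0.0236
grip_force: 45.0
```

Call:
{"api": "move_arm", "payload": {"commands": [{"hand":0,"travel":[0,0.1,0],"twist":[0,0,0]},{"hand":0,"travel":[0,0.1,0],"twist":[0,0,0]},{"hand":0,"travel":[0,0,0],"twist":[0,0,0]}]}}

```text
time: 14.55
position: [0.56, 0.4638, 0.0441]
tool_rot: [0.761, 0.649, -0.001, -0.001]
ft_force: [-5.7, 0.4, 7.3]
grip_width: 0.0239
grip_force: 45.0
```

Call:
{"api": "move_arm", "payload": {"commands": [{"hand":0,"travel":[0,0.1,0],"twist":[0,0,0]},{"hand":0,"travel":[0,0,0],"twist":[0,0,0]}]}}

```text
time: 14.72
position: [0.5601, 0.4638, 0.0442]
tool_rot: [0.761, 0.648, -0.002, -0.002]
ft_force: [-6.2, 1.1, 7.1]
grip_width: 0.024
grip_force: 45.0
```

Call:
{"api": "move_arm", "payload": {"commands": [{"hand":0,"travel":[0,0.1,0],"twist":[0,0,0]},{"hand":0,"travel":[0,0,0],"twist":[0,0,0]}]}}

```text
time: 14.88
position: [0.5602, 0.4638, 0.0442]
tool_rot: [0.761, 0.648, -0.002, -0.002]
ft_force: [-7.9, 1.5, 8.1]
grip_width: 0.0235
grip_force: 45.0
```

The far fence is reached: motion has stopped and the force is rising. Now toward the side fence (−tool x).

Call:
{"api": "move_arm", "payload": {"commands": [{"hand":0,"travel":[-0.4,0,0],"twist":[0,0,0]},{"hand":0,"travel":[-0.4,0,0],"twist":[0,0,0]},{"hand":0,"travel":[-0.4,0,0],"twist":[0,0,0]},{"hand":0,"travel":[-0.2,0,0],"twist":[0,0,0]},{"hand":0,"travel":[0,0,0],"twist":[0,0,0]}]}}

```text
time: 15.3
position: [0.5588, 0.4525, 0.0442]
tool_rot: [0.762, 0.648, 0.001, -0.004]
ft_force: [-7.1, 7.5, 5.4]
grip_width: 0.0236
grip_force: 45.0
```

Call:
{"api": "move_arm", "payload": {"commands": [{"hand":0,"travel":[-0.1,0,0],"twist":[0,0,0]},{"hand":0,"travel":[-0.1,0,0],"twist":[0,0,0]},{"hand":0,"travel":[0,0,0],"twist":[0,0,0]}]}}

```text
time: 15.55
position: [0.5585, 0.451, 0.0442]
tool_rot: [0.762, 0.648, 0.001, -0.004]
ft_force: [-7.7, 8.6, 5.3]
grip_width: 0.0236
grip_force: 45.0
```

Call:
{"api": "move_arm", "payload": {"commands": [{"hand":0,"travel":[-0.1,0,0],"twist":[0,0,0]},{"hand":0,"travel":[-0.1,0,0],"twist":[0,0,0]},{"hand":0,"travel":[0,0,0],"twist":[0,0,0]}]}}

```text
time: 15.8
position: [0.5581, 0.4491, 0.0442]
tool_rot: [0.762, 0.648, 0.001, -0.004]
ft_force: [-6.7, 8.3, 4.6]
grip_width: 0.0235
grip_force: 45.0
```

Call:
{"api": "move_arm", "payload": {"commands": [{"hand":0,"travel":[-0.1,0,0],"twist":[0,0,0]},{"hand":0,"travel":[-0.1,0,0],"twist":[0,0,0]},{"hand":0,"travel":[0,0,0],"twist":[0,0,0]}]}}

```text
time: 16.05
position: [0.5579, 0.4471, 0.0442]
tool_rot: [0.762, 0.648, 0.001, -0.004]
ft_force: [-6.6, 9.3, 4.8]
grip_width: 0.0237
grip_force: 45.0
```

Call:
{"api": "move_arm", "payload": {"commands": [{"hand":0,"travel":[-0.1,0,0],"twist":[0,0,0]},{"hand":0,"travel":[-0.1,0,0],"twist":[0,0,0]},{"hand":0,"travel":[0,0,0],"twist":[0,0,0]}]}}

```text
time: 16.3
position: [0.5576, 0.4452, 0.0442]
tool_rot: [0.762, 0.648, 0.001, -0.004]
ft_force: [-6.7, 9.8, 5.9]
grip_width: 0.0238
grip_force: 45.0
```

Call:
{"api": "move_arm", "payload": {"commands": [{"hand":0,"travel":[-0.1,0,0],"twist":[0,0,0]},{"hand":0,"travel":[0,0,0],"twist":[0,0,0]}]}}

```text
time: 16.47
position: [0.5576, 0.4451, 0.0443]
tool_rot: [0.762, 0.647, 0.002, -0.004]
ft_force: [-7.1, 10.6, 5.2]
grip_width: 0.0237
grip_force: 45.0
```

Both fences are touching. I'll raise the push a little on both axes.

Call:
{"api": "move_arm", "payload": {"commands": [{"hand":0,"travel":[-0.1,0.1,0],"twist":[0,0,0]},{"hand":0,"travel":[0,0,0],"twist":[0,0,0]},{"hand":0,"travel":[-0.1,0.1,0],"twist":[0,0,0]},{"hand":0,"travel":[0,0,0],"twist":[0,0,0]},{"hand":0,"travel":[0,0,0],"twist":[0,0,0]}]}}

```text
time: 16.88
position: [0.5577, 0.445, 0.0443]
tool_rot: [0.762, 0.647, 0.002, -0.006]
ft_force: [-9.7, 16.2, 5.1]
grip_width: 0.0238
grip_force: 45.0
```

Call:
{"api": "move_arm", "payload": {"commands": [{"hand":0,"travel":[0,0.1,0],"twist":[0,0,0]},{"hand":0,"travel":[0,0,0],"twist":[0,0,0]},{"hand":0,"travel":[0,0,0],"twist":[0,0,0]},{"hand":0,"travel":[0,0,0],"twist":[0,0,0]}]}}

```text
time: 17.22
position: [0.5577, 0.445, 0.0444]
tool_rot: [0.762, 0.647, 0.001, -0.007]
ft_force: [-10.9, 17.4, 5.5]
grip_width: 0.0239
grip_force: 45.0
```

```bash
python3 - <<'E'
from h import *
s=[.562,.3696,-.1603];Rs=R.from_euler("z",s[2]).as_matrix()
o=robot.get_obs();print("tcp in jig",(Rs.T@(o["position"]-[s[0],s[1],0])).round(4),"F",(Rs.T@o["ft_force"]).round(1),o["moment"].round(2),R.from_quat(o["tool_rot"]).as_matrix().round(4).tolist())
o=shot("w3")
a=cv2.imread("pics/w3.png")[150:520,330:560]
c=robot.camera("top")["frame"][150:250,85:185,::-1]
b=cv2.resize(c,(560,560),interpolation=cv2.INTER_CUBIC)
a=cv2.resize(a,(230,370)); k=np.zeros((560,800,3),np.uint8);k[:,:560]=b;k[:370,565:795]=a
cv2.imwrite("pics/mix.png",k)
E
```

```text
tcp in jig [-0.0163  0.0738  0.0444] F [-13.6  15.4   5.5] [ 2.41  2.16 -0.34] [[0.1618, 0.9868, -0.0063], [0.9868, -0.1617, 0.0118], [0.0106, -0.0081, -0.9999]]
```

View pics/mix.png

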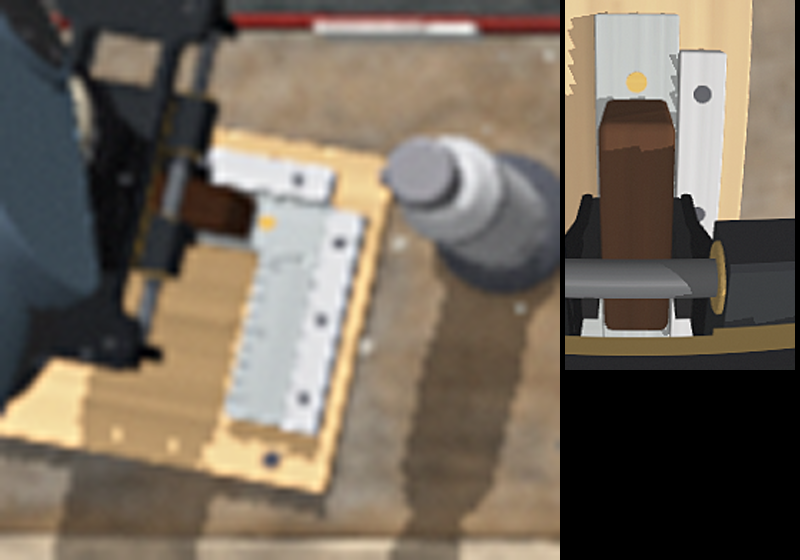

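The square is seated in the corner: the short leg's edge lies along the side fence and the long leg's edge along the far fence, with no gap visible. The tool has tilted about 0.7° under the push, so I'll counter-rotate and add a little down-force to keep the square flat.

Call:
{"api": "move_arm", "payload": {"commands": [{"hand":0,"travel":[0,0,0.05],"twist":[-0.3,-0.4,0]},{"hand":0,"travel":[0,0,0.05],"twist":[-0.3,-0.4,0]},{"hand":0,"travel":[0,0,0],"twist":[0,0,0]},{"hand":0,"travel":[0,0,0],"twist":[0,0,0]}]}}

```text
time: 17.65
position: [0.5575, 0.4452, 0.044]
tool_rot: [0.762, 0.647, -0.0, 0.002]
ft_force: [-12.8, 15.3, 9.4]
grip_width: 0.0238
grip_force: 45.1
```

```bash
cat > st.py <<'E'
from h import *
s=[.562,.3696,-.1603];Rs=R.from_euler("z",s[2]).as_matrix()
o=robot.get_obs();M=Rs.T@R.from_quat(o["tool_rot"]).as_matrix()
print("tcp in jig",(Rs.T@(o["position"]-[s[0],s[1],0])).round(4),"F",(Rs.T@o["ft_force"]).round(1),"M",(Rs.T@o["moment"]).round(2),"zt",M[:,2].round(4),"xt",M[:,0].round(4),o["time"])
E
python3 st.py
```

```text
tcp in jig [-0.0165  0.0739  0.044 ] F [-15.1  13.1   9.4] M [ 2.33  2.92 -0.37] zt [ 0.0018 -0.0028 -1.    ] xt [ 0.0027  1.     -0.0028] 17.65
```

Call:
{"api": "move_arm", "payload": {"commands": [{"hand":0,"travel":[0,0,0],"twist":[0.1,0.15,0]},{"hand":0,"travel":[0,0,0],"twist":[0,0,0]},{"hand":0,"travel":[0,0,0],"twist":[0,0,0]},{"hand":0,"travel":[0,0,0],"twist":[0,0,0]},{"hand":0,"travel":[0,0,0],"twist":[0,0,0]}]}}

```text
time: 18.07
position: [0.5575, 0.4452, 0.044]
tool_rot: [0.762, 0.647, -0.0, 0.0]
ft_force: [-13.8, 16.3, 9.1]
grip_width: 0.0237
grip_force: 45.0
```

```bash
python3 st.py; python3 - <<'E'
from h import *
c=robot.camera("top")
cv2.imwrite("pics/fin.png",cv2.resize(c["frame"][185:235,95:165,::-1],None,fx=10,fy=10,interpolation=cv2.INTER_CUBIC))
E
```

```text
tcp in jig [-0.0165  0.0739  0.044 ] F [-16.3  13.9   9.1] M [ 2.2   2.76 -0.38] zt [ 1.e-04 -3.e-04 -1.e+00] xt [ 2.6e-03  1.0e+00 -3.0e-04] 18.0667
```

View pics/fin.png

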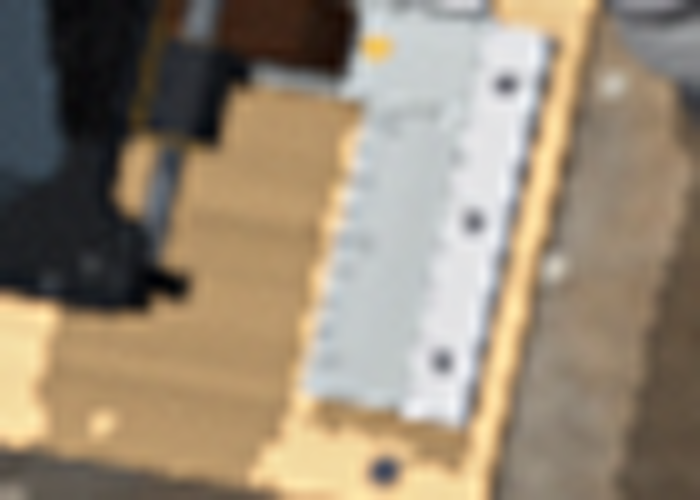

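The short leg lies flush along the side fence, from about (490,30) to (405,410). The tool is vertical, and the push is steady at about 16 N and 14 N. Handing in.

```bash
python3 -c "
from rig import robot
print(robot.hand_in())"
```

```text
the job is handed in; nothing more can be done
None
```

I pressed the spray cap right down and let it spring back, then seated the square flat in the jig's corner and handed in at about 18 s, still gripping it with about 16 N and 14 N of side force toward the far and side fences (part of it board friction). No verdict came back.

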